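Rock the feeder's seesaw gate over to the empty tray and release the balls

TASK

The yellow tray of the ball feeder has its share: press the raised black tab of the seesaw gate down so that the gate rocks over its pivot and stays down on the blue side, and only then push the green stop plate sideways, all the way open, so that the three waiting balls run down the blue chute into the empty blue tray. Touch only the gate and the stop, never the balls; lift nothing, and leave everything else on the desk, and the balls already in the yellow tray, where they are.

Things in the scene. Friction and masses are not known exactly. Their poses are not given: they have to be found in the camera images.
- feeder: Ball feeder, fixed to the desk. Origin: on the desk top below the seesaw's pivot; x points the way the chutes run (away from the robot at yaw 0), y towards the blue chute, z up; all offsets here are in this frame. Base plate 360 x 340 mm, 8 thick. Under the seesaw's ends (y +118 and -118 mm) a blue and a yellow chute start, walls up to 120 mm high, and run to +x into trays
- track (a point): White feed track: this point is on its floor at its high end (x -160 mm, y 0). It is 31 mm wide, runs along feeder +x down to x -18 mm, over the middle of the seesaw; wall tops 158 mm above the desk at the high end, 133 mm at the low end
- tray_blue (a point): Centre of the floor of the empty blue open tray, 90 (x) by 100 (y) mm outside, walls 3 mm, rim 42 mm above the desk; floor 11 mm above it
- tray_yellow (a point): The same for the yellow tray, which already holds three balls
- seesaw (a joint): Seesaw gate, white trough 180 mm long along feeder y, 38 wide; pivot axis along feeder x, 105 mm above the desk. In rad: +0.22 = blue end fully down (stop), -0.22 = yellow end fully down (stop). A steel ball weight on a post above the pivot (top 64 mm over it) makes it fall to the side it leans to and stay. Starts yellow end down; about 1 N on a tab moves it
- tab_blue (a point): Centre of the top face of the black press tab at the blue end of the seesaw: flat, 47 mm (along feeder x) by 34 mm (along y), on the robot side of the trough. It is 70 mm from the pivot axis along the trough (feeder y) and 42 mm from the pivot in -x; height about 124 mm when raised, 94 mm when fully down
- tab_yellow (a point): Same point on the tab at the yellow end (down at the start)
- stop (a joint): Stop slide across the feed track, in m: 0 = shut, its blade holds the balls back; slides along the feeder's +y to 0.045 = fully open (end stop). The balls can pass from 0.030. About 1.2 N of friction, stays where it is left; starts at 0 to 0.005
- stop_face (a point): Centre of the -y face of the green upright plate of the stop slide, the face to push towards the feeder's +y. The plate is 44 mm wide along feeder x, 10 mm thick, from 150 to 195 mm above the desk, this point at 175 mm; it stands beside the feed track on its yellow side, free space in front of this face. The steel bar that carries it is below 158 mm
- ball1: Waiting ball no. 1 from the stop: red ball, 22 mm diameter, 30 g; origin at its centre. At the start in a row in the feed track behind the stop's blade
- ball2: Waiting ball no. 2 from the stop: red ball, 22 mm diameter, 30 g; origin at its centre. At the start in a row in the feed track behind the stop's blade
- ball3: Waiting ball no. 3 from the stop: red ball, 22 mm diameter, 30 g; origin at its centre. At the start in a row in the feed track behind the stop's blade
- fed1: Red ball, 22 mm diameter, 30 g; origin at its centre. Already in the yellow tray
- fed2: Red ball, 22 mm diameter, 30 g; origin at its centre. Already in the yellow tray
- fed3: Red ball, 22 mm diameter, 30 g; origin at its centre. Already in the yellow tray
- wax_tin: Brass tin, 50 mm diameter, 36 high, origin under its centre; on the feeder's base plate between the trays
- plaster_model: White plaster tooth model, 50 x 44 x 25 mm, origin under its centre; on the base plate behind the seesaw
- spirit_lamp: Blue spirit lamp with brass collar, 64 mm diameter, 66 high, origin under its centre; on the desk on the feeder's blue side
- glasses_case: Red glasses case, 155 x 58 x 34 mm, origin under its centre; on the desk on the feeder's yellow side
- marker: White marker pen with blue cap, 135 mm long, 14 thick, origin underneath near its middle; on the desk on the feeder's blue side
- coffee_cup: Paper coffee cup with white lid, 86 mm wide, 111 high, origin under its centre; out to one side
- water_bottle: Clear water bottle with blue cap, 64 mm diameter, 200 high, origin under its centre; out to one side

How it is judged:
By the outcome, as a careful person would: the job done as asked, in the order asked, and still so for the second after the job is handed in, with the robot touching nothing.
It also fails if it takes over 42 s, if anything falls off the work surface, if the arm or the gripper's body presses on something with over 40 N, if the wrist force passes 120 N, or if a joint passes its speed limit or range.

ROBOT

A 6-joint arm with a two-finger parallel gripper is mounted at the origin on the work surface. World frame = base frame: x ahead of the robot, y to its left, z up, the work surface at z = 0. Lengths are in mm, angles in rad, forces in N, time in s.
With the tool pointing down it reaches from about 275 to 825 mm from the base axis. Payload 5.2 kg.
Tool frame: the origin (TCP) lies at the very end of the fingers, on their centre line; the grasp point (between the pads) lies 19 mm behind it; z points along the fingers, y is the line along which they close (so a half turn about z gives the same grasp; the last joint's range is limited). The gripper opens to 93 mm and grips with 3 to 60 N. Pads are 15 mm wide; open, the fingers measure 128 mm over their backs; the gripper's body (75 mm by 188 mm) begins 65 mm behind the grasp point.
Start: joints at [1.058, 0.259, 1.535, -0, 1.348, -0.203], TCP at [167.655, 523.829, 218.653] pointing down, gripper open.
Joint ranges: [-3.14, 3.14], [-0.91, 2.08], [0.19, 2.58], [-1.22, 4.36], [0.22, 2.71], [-3.12, 3.12]. Speed limits (rad/s): [2.57, 2.57, 3.14, 3.14, 3.14, 3.14].

INTERFACE

Orientations are given as a rotation vector (axis times angle).
In Python, from rig import get_state, get_image, camera_params, close_job, recognise, tip_of gives the robot as it stands.
- The arm moves only by the tool send_rows, never from a script. Its arguments are lists of equal length, an entry for each row: "delta_pos": the shift along the tool's x, y, z in cm, a list of three; "rotation": the turn, a rotation vector about the tool's x, y, z in rad, a list of three. In form: {"delta_pos": [[dx, dy, dz], ...], "rotation": [[rx, ry, rz], ...]}. A call has 1 to 8 rows; each row is the pose to reach, as a shift and turn from the pose commanded when the call began, along the tool's axes at that moment; what a row does not reach only later rows make up. A row lasts 1/12 s, in which the tool goes at most 41.7 mm and 7.16 degrees, less where a joint would pass 70% of its speed; a pose out of reach is approached as far as the arm can. A call with a gripper value outside its range is refused whole. "grip" is the closure, from 0 (fully open) to 1 (shut), set as the call begins (left out, the last holds). The fingers move at their own pace and stop on an object; "squeeze" is the grip in N (left out, the last holds). Time passes only in rows, so rows that repeat a pose let the fingers close. It gives the time, the measured TCP pose, the force, the opening and the grip force at its end, in the units of the state.
- get_state(): the state, without advancing time (a new reading comes with each control period).
- get_image(name): name is "scene" or "top"; returns the picture (400x640x3 uint8, red, green, blue); there is no depth.
- camera_params(name): a dict with "vertical_fov" (degrees; the focal length in pixels is half the picture's height over the tangent of half this angle, whatever the lens; pixels are square), "cx", "cy" (the principal point, pixels), "extrinsics" (4x4, takes a point from world to camera coordinates). Camera axes: x right, y up, looking along -z (the intrinsics and any distortion apply to the point x, -y, -z); pixel columns grow to the right and rows downward; lengths in mm; the calibration is good to about 2 mm. A picture is of the moment at which its call begins. camera_params takes no time and is no camera call.
- close_job(): hands the job in; it is judged then, once.
Trained networks look in the newest picture that a camera, given by its name, has taken for a name from the list of things; names that differ only in an ending like _2 or _b are one class to them, and where a whole thing is asked for, a point or a joint stands for the part that bears it (a point fixed in the world has none). Each returns a list of dicts, best first, with "score" (0 to 1); they miss things now and then, are a little off and sometimes report something else, mostly with a low value. They report only what shows in the picture. A call takes as long as a camera call.
- recognise(target, camera): "point" ([column, row] in pixels, amid what is visible of it).
- tip_of(target, camera): "point" ([column, row] in pixels: a listed point, or the origin of a listed thing).
The state is a dict: "t": time; "joint_positions": joint angles; "qd": joint speeds; "joint_efforts": joint torques, N m; "tcp_pos": TCP position; "tool_rot": TCP orientation; "wrist_force": force on the tool from outside, world axes, zero at the start; "torque": the same for the moment, N m; "finger_gap": finger opening in mm; "grasp_force": force on a finger pad.
Only numpy, scipy, OpenCV 4.12 (cv2) and the standard library are available. Lean on these libraries where they do the work, as an engineer would, in place of code of your own. Each camera call takes 0.05 s, during which the arm holds its last target. There are 200 camera calls.

## Working session

There is one attempt and no reset: what is moved stays moved. The work goes in short steps, Python scripts to look and compute and a tool call to move; the robot and the scene stay as the last step left them, time stands still between calls to the robot, and variables do not carry over. Pictures are saved under pics/ and viewed, at most 10 in all, crops included, and the job is handed in when it is done.

Besides the shell and the picture viewer there is one more tool, called after "Request:" as name(argument=value, ...) on one line, values as JSON. send_rows: Moves the arm, as the interface text tells. Its arguments: {"type":"object","properties":{"delta_pos":{"type":"array"},"rotation":{"type":"array"},"grip":{"type":"number"},"squeeze":{"type":"number"}},"required":["delta_pos","rotation"]}

```bash
mkdir -p pics; cat > h.py <<'E'
import numpy as np,cv2
from scipy.optimize import least_squares
from scipy.spatial.transform import Rotation as R
from rig import *
def proj(P,c):
    E=np.array(c["extrinsics"]);p=np.atleast_2d(P)@E[:3,:3].T+E[:3,3]
    f=200/np.tan(np.radians(c["vertical_fov"])/2)
    return np.c_[c["cx"]+f*p[:,0]/-p[:,2],c["cy"]-f*p[:,1]/-p[:,2]]
E
python3 - <<'E'
from h import *
for n in("scene","top"):
    im=get_image(n);cv2.imwrite(f"pics/{n}0.png",im[:,:,::-1]);c=camera_params(n);print(n,{k:(np.round(v,3).tolist()) if not isinstance(v,str) else v for k,v in c.items()})
    for t in["track","tray_blue","tray_yellow","tab_blue","tab_yellow","stop_face","ball1","ball3"]:
        print(t,[(np.round(d["point"],1).tolist(),round(d["score"],2)) for d in tip_of(t,n)[:2]])
print(get_state())
E
```

```text
scene {'vertical_fov': 50.656, 'cx': 313.166, 'cy': 201.537, 'extrinsics': [[-0.85, 0.527, -0.007, 525.583], [-0.448, -0.715, 0.536, 184.089], [0.278, 0.458, 0.844, -1400.359], [0.0, 0.0, 0.0, 1.0]]}
track [([390.9, 191.5], 0.71)]
tray_blue [([337.3, 310.3], 0.9)]
tray_yellow [([281.7, 248.6], 0.94), ([357.6, 183.2], 0.27)]
tab_blue [([381.8, 238.1], 0.89)]
tab_yellow [([342.0, 207.1], 0.71)]
stop_face [([356.7, 184.1], 0.75)]
ball1 [([385.7, 199.2], 0.61), ([387.8, 190.2], 0.47)]
ball3 [([385.7, 199.2], 0.61), ([387.8, 190.2], 0.47)]
top {'vertical_fov': 56.155, 'cx': 318.779, 'cy': 198.09, 'extrinsics': [[-0.013, -1.0, -0.001, -7.442], [0.993, -0.013, 0.116, -594.214], [-0.116, 0.001, 0.993, -1292.347], [0.0, 0.0, 0.0, 1.0]]}
track [([294.3, 256.5], 0.96)]
tray_blue [([251.4, 177.5], 0.63), ([321.6, 168.3], 0.49)]
tray_yellow [([318.9, 166.9], 0.79), ([321.2, 168.9], 0.31)]
tab_blue [([266.7, 219.4], 0.77)]
tab_yellow []
stop_face [([309.2, 227.3], 0.67)]
ball1 [([291.9, 240.4], 0.49), ([287.9, 236.0], 0.44)]
ball3 [([291.9, 240.4], 0.49), ([287.9, 236.0], 0.44)]
{'t': 0.9, 'joint_positions': array([ 1.05820502e+00,  2.58593375e-01,  1.53500253e+00,  2.67129623e-05,
        1.34801648e+00, -2.02786429e-01]), 'qd': array([ 0.00048992,  0.00070678,  0.00038351,  0.00051985, -0.00207771,
       -0.00041192]), 'joint_efforts': array([-1.25733704e-04, -4.37171924e+01, -2.84306753e+01,  7.18403421e-02,
        3.10979330e-02, -2.48669386e-05]), 'tcp_pos': array([167.64090461, 523.82792462, 218.65529277]), 'tool_rot': array([-4.84700891e-01, -3.10394470e+00,  1.46951503e-05]), 'wrist_force': array([ 0.29057283, -0.7141652 ,  0.66118988]), 'torque': array([-0.00222186, -0.02483378,  0.0082968 ]), 'grasp_force': 0.0, 'finger_gap': 93.01222035525839}
```

```bash
cat > fit.py <<'E'
from h import *
cs,ct=camera_params("scene"),camera_params("top")
obs=[("track",cs,390.9,191.5),("track",ct,294.3,256.5),("tb",cs,337.3,310.3),("tb",ct,251.4,177.5),("ty",cs,281.7,248.6),("ty",ct,318.9,166.9),("bl",cs,381.8,238.1),("bl",ct,266.7,219.4),("yl",cs,342,207.1),("st",cs,356.7,184.1),("st",ct,309.2,227.3)]
def pts(q):
    x,y,a,tx,sx,sy,tz=q
    L=dict(track=(-160,0,tz),tb=(tx,118,11),ty=(tx,-118,11),bl=(-42,70,124),yl=(-42,-70,94),st=(sx,sy,175))
    c,s=np.cos(a),np.sin(a)
    return {k:np.array([x+c*u-s*v,y+s*u+c*v,w]) for k,(u,v,w) in L.items()}
def res(q):
    p=pts(q);return np.concatenate([proj(p[n],c)[0]-(u,v) for n,c,u,v in obs])
r=least_squares(res,[500,60,0,150,-50,-30,140],loss="soft_l1",f_scale=2,x_scale=[100,100,.3,100,50,50,50])
print(np.round(r.x,3));print([(o[0],np.round(e,1).tolist()) for o,e in zip(obs,res(r.x).reshape(-1,2))])
print({k:np.round(v,1).tolist() for k,v in pts(r.x).items()})
E
python3 fit.py; python3 - <<'E'
import cv2
a=cv2.imread("pics/scene0.png")[130:350,230:480];b=cv2.imread("pics/top0.png")[130:290,210:370]
a=cv2.resize(a,(440,387));b=cv2.resize(b,(360,360));b=cv2.copyMakeBorder(b,0,27,0,0,0)
cv2.imwrite("pics/m0.png",cv2.hconcat([a,b]))
E
```

```text
[ 5.64018e+02  9.12870e+01  1.49000e-01  1.38422e+02 -8.47370e+01
 -6.37930e+01  1.34943e+02]
[('track', [1.9, 0.4]), ('track', [-0.6, -3.5]), ('tb', [1.0, -0.9]), ('tb', [-0.2, -2.2]), ('ty', [0.5, -1.5]), ('ty', [-3.5, -2.0]), ('bl', [-1.9, -1.7]), ('bl', [0.6, 1.1]), ('yl', [0.3, 0.2]), ('st', [0.8, -0.5]), ('st', [0.1, -1.2])]
{'track': [405.8, 67.5, 134.9], 'tb': [683.4, 228.5, 11.0], 'ty': [718.4, -4.8, 11.0], 'bl': [512.1, 154.3, 124.0], 'yl': [532.9, 15.8, 94.0], 'st': [489.7, 15.6, 175.0]}
```

View pics/m0.png

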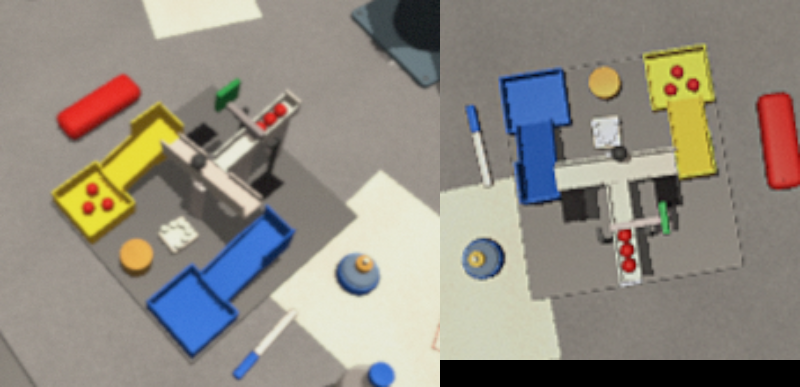

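View pics/scene0.png

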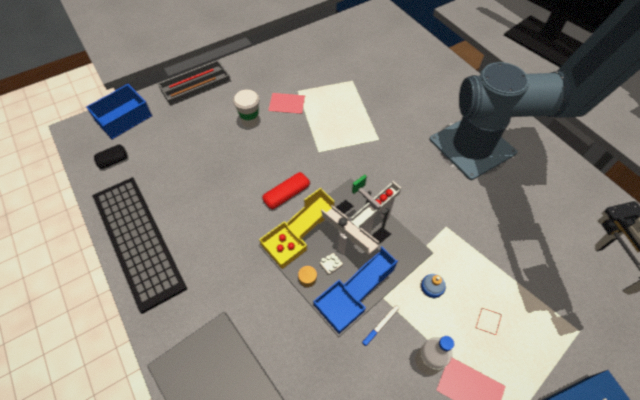

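Pictures: the gate leans towards yellow, with the blue tab raised (scene 382,238; top 267,219). The green plate stands on the yellow side (scene 357,184; top 309,227). The fit gives feeder yaw of about 0.149, so I'm moving over the blue tab with the fingers shut.

Request:
send_rows(delta_pos=[[-3,-1.5,-3],[-44,-24.8,-4],[-44,-24.8,-4],[-44,-24.8,-4],[-44,-24.8,-4],[-44,-24.8,-4],[-44,-24.8,-4],[-44,-24.8,-4]], rotation=[[0,0,0.12],[0,0,1.112],[0,0,1.112],[0,0,1.112],[0,0,1.112],[0,0,1.112],[0,0,1.112],[0,0,1.112]], grip=1)

```text
t: 1.57
tcp_pos: [388.4, 286.1, 254.3]
tool_rot: [1.915, 2.49, 0.001]
wrist_force: [0.3, 0.6, 0.2]
finger_gap: 44.1
grasp_force: 0.0
```

```bash
cat >> h.py <<'E'
def need(T,yaw=.149):
    s=get_state();Rm=R.from_rotvec(s["tool_rot"]);y=np.array([np.cos(yaw),np.sin(yaw),0]);z=np.array([0,0,-1.])
    G=R.from_matrix(np.c_[np.cross(y,z),y,z])
    print("t",s["t"],"tcp",np.round(s["tcp_pos"],1),"gap",round(s["finger_gap"],1),"F",np.round(s["wrist_force"],1),"d cm",np.round(Rm.inv().apply(np.array(T)-s["tcp_pos"])/10,2),"rot",np.round((Rm.inv()*G).as_rotvec(),3))
E
python3 -c "
from h import *
need([512,154,215])"
```

```text
t 1.5667 tcp [388.4 286.1 254.3] gap 44.1 F [0.3 0.6 0.2] d cm [-15.94   8.54   3.93] rot [ 0.001 -0.     0.111]
```

Request:
send_rows(delta_pos=[[-15.9,8.5,3.9],[-15.9,8.5,3.9],[-15.9,8.5,3.9],[-15.9,8.5,3.9],[-15.9,8.5,3.9],[-15.9,8.5,7.9],[-15.9,8.5,7.9],[-15.9,8.5,7.9]], rotation=[[0,0,0.111],[0,0,0.111],[0,0,0.111],[0,0,0.111],[0,0,0.111],[0,0,0.111],[0,0,0.111],[0,0,0.111]])

```text
t: 2.23
tcp_pos: [509.6, 156.3, 173.4]
tool_rot: [-2.041, -2.383, 0.006]
wrist_force: [0.8, 0.8, -0.6]
finger_gap: 0.6
grasp_force: 0.0
```

```bash
python3 -c "
from h import *
need([512,154,160])
P=get_state()['tcp_pos']
ims=[]
for n in('scene','top'):
    im=get_image(n)[:,:,::-1];c=camera_params(n);u=proj(P,c)[0];print(n,u,[(d['point'],d['score']) for d in tip_of('tab_blue',n)[:2]])
    x,y=u.astype(int);k=im[y-50:y+50,x-50:x+50];ims.append(cv2.resize(k,(400,400),interpolation=2))
cv2.imwrite('pics/m1.png',cv2.hconcat(ims))"
```

```text
t 2.2333 tcp [509.6 156.3 173.4] gap 0.6 F [ 0.8  0.8 -0.6] d cm [-0.26  0.21  1.34] rot [-0.005 -0.001  0.005]
scene [383.72646182 227.21289826] [([383.4, 235.7], 0.87)]
top [264.52318478 220.40391385] [([267.1, 219.7], 0.75), ([361.1, 193.9], 0.6)]
```

View pics/m1.png

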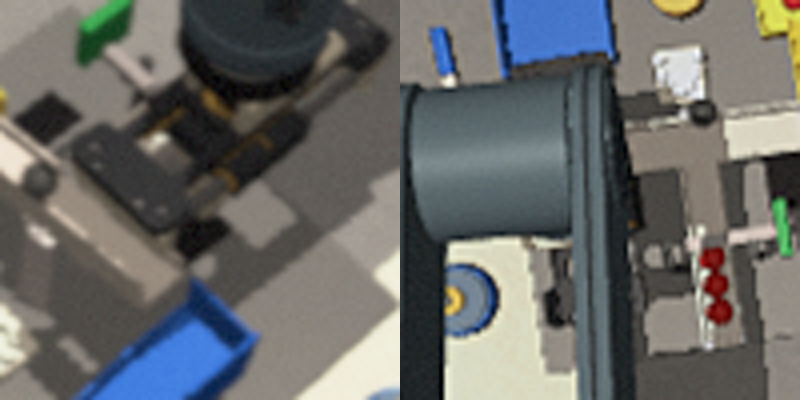

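The fingertip is right above the black tab (left crop ~205,235), so I'm pressing down.

Request:
send_rows(delta_pos=[[-0.2,0.2,1.3],[-0.2,0.2,3],[-0.2,0.2,4.2],[-0.2,0.2,5.2],[-0.2,0.2,6.2],[-0.2,0.2,7.0],[-0.2,0.2,7.4],[-0.2,0.2,7.4]], rotation=[[0,0,0],[0,0,0],[0,0,0],[0,0,0],[0,0,0],[0,0,0],[0,0,0],[0,0,0]])

```text
t: 3.1
tcp_pos: [513.1, 155.0, 100.3]
tool_rot: [-2.042, -2.386, 0.001]
wrist_force: [0.4, -0.5, -0.4]
finger_gap: 0.5
grasp_force: 0.0
```

```bash
python3 -c "
from h import *
need([512,154,95])"
```

```text
t 3.1 tcp [513.1 155.  100.3] gap 0.5 F [ 0.4 -0.5 -0.4] d cm [-0.08 -0.12  0.53] rot [-0.001 -0.     0.006]
```

Request:
send_rows(delta_pos=[[0,0,-2],[0,0,-6],[0,0,-10],[0,0,-14],[0,0,-14]], rotation=[[0,0,0],[0,0,0],[0,0,0],[0,0,0],[0,0,0]])

```text
t: 3.52
tcp_pos: [517.9, 155.5, 250.3]
tool_rot: [2.035, 2.379, 0.018]
wrist_force: [1.3, 0.8, 0.6]
finger_gap: 0.5
grasp_force: 0.0
```

```bash
python3 -c "
from h import *
need([496,-24,235])
im=get_image('scene')[:,:,::-1]
for t in('tab_blue','tab_yellow','stop_face'): print(t,[(d['point'],d['score']) for d in tip_of(t,'scene')[:2]])
cv2.imwrite('pics/m2.png',cv2.resize(im[150:300,280:440],(640,600),interpolation=2))"
```

```text
t 3.5167 tcp [517.9 155.5 250.3] gap 0.5 F [1.3 0.8 0.6] d cm [-17.39  -4.97   1.47] rot [0.016 0.001 0.006]
tab_blue [([379.6, 242.5], 0.79)]
tab_yellow [([344.2, 198.5], 0.84)]
stop_face [([360.0, 185.0], 0.53)]
```

View pics/m2.png

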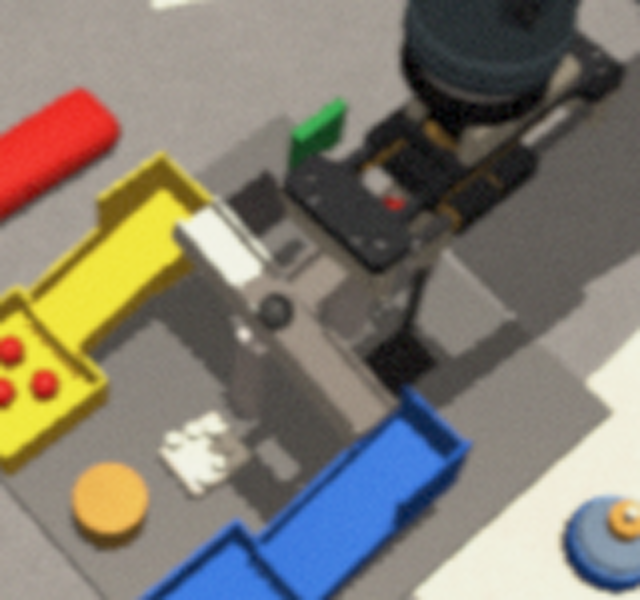

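The gate is now down on the blue side: the blue tab went from row 238 to 242 and the yellow tab rose from 207 to 198. Next I go over and behind the green plate.

Request:
send_rows(delta_pos=[[-4,-1.2,0.5],[-17.4,-5,1],[-17.4,-5,1],[-17.4,-5,1],[-17.4,-5,1],[-17.4,-5,1],[-17.4,-5,1],[-17.4,-5,1]], rotation=[[0,0,0],[0,0,0],[0,0,0],[0,0,0],[0,0,0],[0,0,0],[0,0,0],[0,0,0]])

```text
t: 4.38
tcp_pos: [490.5, -23.8, 229.9]
tool_rot: [-2.041, -2.385, 0.001]
wrist_force: [-0.4, 0.2, -0.5]
finger_gap: 0.6
grasp_force: 0.0
```

```bash
python3 -c "
from h import *
need([496,-24,170])
get_image('scene');im=get_image('top')[:,:,::-1]
for n in('scene','top'): print(n,[(d['point'],d['score']) for d in tip_of('stop_face',n)[:2]],proj([[489.7,15.6,175]],camera_params(n)),proj(get_state()['tcp_pos'],camera_params(n)))
cv2.imwrite('pics/m3.png',cv2.resize(im[170:290,240:400],(640,480),interpolation=2))"
```

```text
t 4.3833 tcp [490.5 -23.8 229.9] gap 0.6 F [-0.4  0.2 -0.5] d cm [-0.12  0.55  5.99] rot [-0.002 -0.002  0.006]
scene [([357.5, 183.6], 0.86)] [[357.53974042 183.57654532]] [[350.16254904 160.75942244]]
top [([193.2, 206.6], 0.27)] [[309.30550291 226.11099423]] [[321.86462512 224.72767411]]
```

View pics/m3.png

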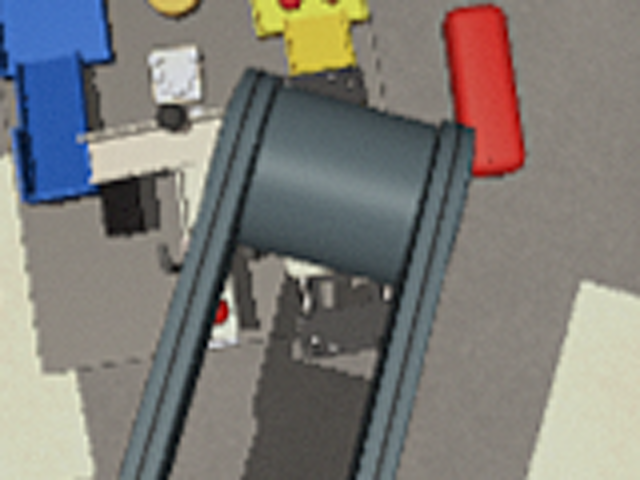

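Request:
send_rows(delta_pos=[[0,0.5,3],[0,0.5,6],[0,0.5,6],[0.8,0.5,6],[1.6,0.5,6],[2.2,0.5,6],[2.2,0.5,6]], rotation=[[0,0,0],[0,0,0],[0,0,0],[0,0,0],[0,0,0],[0,0,0],[0,0,0]])

```text
t: 5.17
tcp_pos: [493.2, -0.7, 172.7]
tool_rot: [2.039, 2.387, 0.003]
wrist_force: [-0.1, -0.0, 0.6]
finger_gap: 0.7
grasp_force: 0.0
```

```bash
python3 -c "
from h import *
need([483.7,55.6,170])
im=get_image('scene')[:,:,::-1]
cv2.imwrite('pics/m4.png',cv2.resize(im[140:260,300:440],(700,600),interpolation=2))"
```

```text
t 5.1667 tcp [493.2  -0.7 172.7] gap 0.7 F [-0.1 -0.   0.6] d cm [ 5.71 -0.06  0.26] rot [0.003 0.001 0.008]
```

View pics/m4.png

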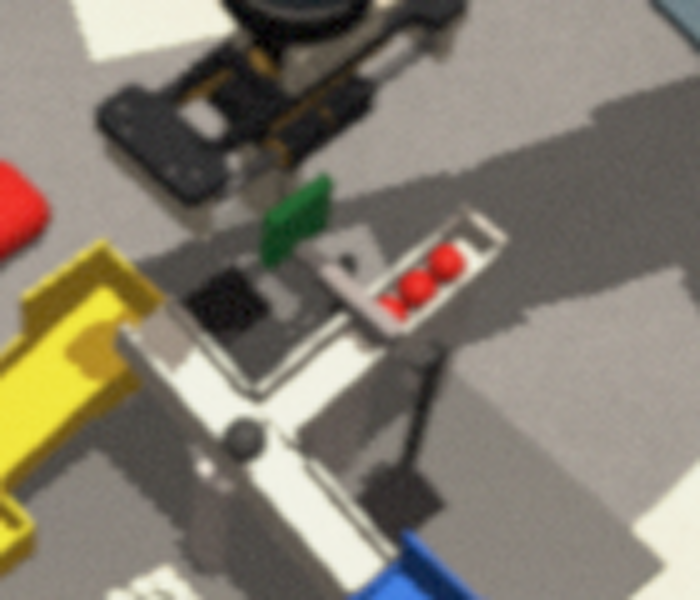

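Request:
send_rows(delta_pos=[[0.8,-0.3,0.2],[1.6,-0.3,0.2],[2.6,-0.3,0.2],[3.6,-0.3,0.2],[4.4,-0.3,0.2],[4.8,-0.3,0.2],[5.0,-0.3,0.2],[5.0,-0.3,0.2]], rotation=[[0,0,0],[0,0,0],[0,0,0],[0,0,0],[0,0,0],[0,0,0],[0,0,0],[0,0,0]])

```text
t: 5.88
tcp_pos: [481.8, 47.0, 169.0]
tool_rot: [2.042, 2.387, -0.001]
wrist_force: [0.2, -1.4, 0.8]
finger_gap: 0.0
grasp_force: 0.8
```

Request:
send_rows(delta_pos=[[0.2,0,0],[0.4,0,0],[0.4,0,0]], rotation=[[0,0,0],[0,0,0],[0,0,0]])

```text
t: 6.13
tcp_pos: [481.7, 47.3, 169.0]
tool_rot: [2.04, 2.383, -0.007]
wrist_force: [-0.0, -14.1, 1.4]
finger_gap: 0.6
grasp_force: 7.1
```

14 N with no further travel means the end stop is reached. I'm backing off and looking.

Request:
send_rows(delta_pos=[[-1,0,0],[-4,0,0],[-6,0,-1],[-6,0,-5],[-6,0,-8],[-6,0,-8],[-6,0,-8],[-6,0,-8]], rotation=[[0,0,0],[0,0,0],[0,0,0],[0,0,0],[0,0,0],[0,0,0],[0,0,0],[0,0,0]])

```text
t: 6.8
tcp_pos: [489.9, -8.3, 248.1]
tool_rot: [-2.042, -2.385, 0.0]
wrist_force: [0.4, 0.0, -0.0]
finger_gap: 0.7
grasp_force: 0.0
```

```bash
python3 -c "
from h import *
need([483.7,55.6,170])
im=get_image('scene')[:,:,::-1]
cv2.imwrite('pics/m5.png',cv2.resize(im[150:350,240:440],(600,600),interpolation=2))"
```

```text
t 6.8 tcp [489.9  -8.3 248.1] gap 0.7 F [ 0.4  0.  -0. ] d cm [6.4  0.38 7.82] rot [-0.001 -0.001  0.006]
```

View pics/m5.png

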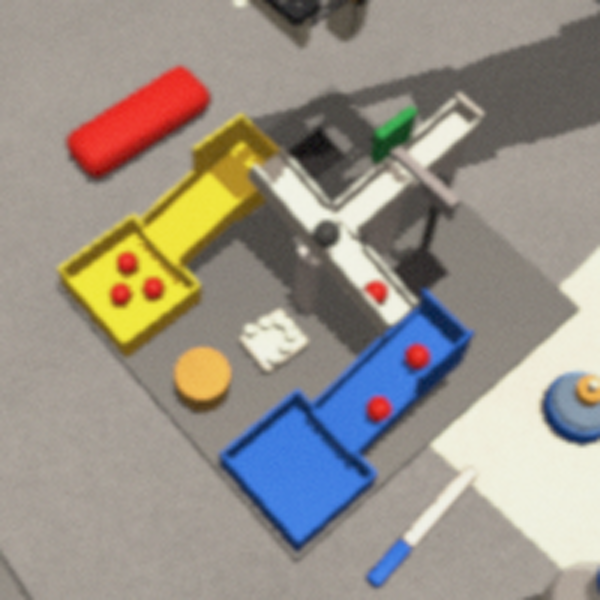

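The stop is open and the balls are running: one is on the gate at (375,292) and two are in the blue chute. I'm waiting for them to settle.

Request:
send_rows(delta_pos=[[0,0,0],[0,0,0],[0,0,0],[0,0,0],[0,0,0],[0,0,0],[0,0,0],[0,0,0]], rotation=[[0,0,0],[0,0,0],[0,0,0],[0,0,0],[0,0,0],[0,0,0],[0,0,0],[0,0,0]])

```text
t: 7.52
tcp_pos: [490.5, -8.5, 249.0]
tool_rot: [2.043, 2.387, 0.0]
wrist_force: [-0.4, -0.9, 0.7]
finger_gap: 0.3
grasp_force: 0.0
```

Request:
send_rows(delta_pos=[[0,0,0],[0,0,0],[0,0,0],[0,0,0],[0,0,0],[0,0,0],[0,0,0],[0,0,0]], rotation=[[0,0,0],[0,0,0],[0,0,0],[0,0,0],[0,0,0],[0,0,0],[0,0,0],[0,0,0]])

```text
t: 8.18
tcp_pos: [490.5, -8.5, 248.9]
tool_rot: [-2.043, -2.387, 0.0]
wrist_force: [0.3, 0.8, -0.1]
finger_gap: 0.7
grasp_force: 0.0
```

Request:
send_rows(delta_pos=[[0,0,0],[0,0,0],[0,0,0],[0,0,0],[0,0,0],[0,0,0],[0,0,0],[0,0,0]], rotation=[[0,0,0],[0,0,0],[0,0,0],[0,0,0],[0,0,0],[0,0,0],[0,0,0],[0,0,0]])

```text
t: 8.85
tcp_pos: [490.5, -8.5, 248.9]
tool_rot: [-2.043, -2.387, 0.0]
wrist_force: [0.3, -0.3, -0.2]
finger_gap: 0.4
grasp_force: 0.0
```

```bash
python3 -c "
from h import *
im=get_image('scene')[:,:,::-1]
cv2.imwrite('pics/m6.png',cv2.resize(im[150:350,240:440],(600,600),interpolation=2))"
```

```text
(no output)
```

View pics/m6.png

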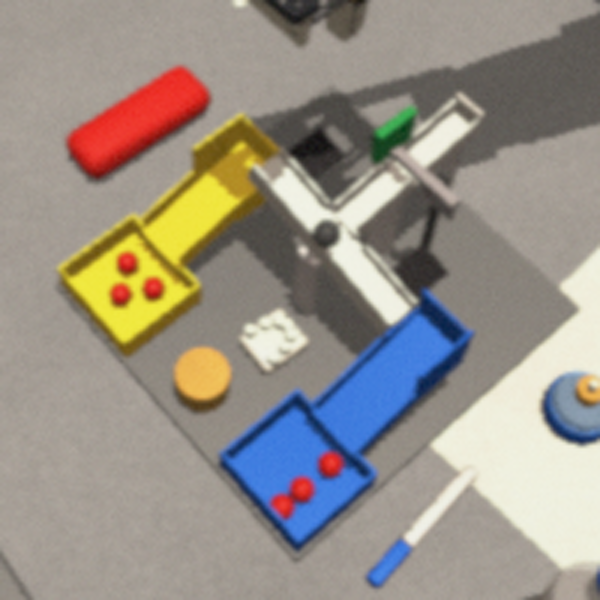

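All three balls are in the blue tray at (282,505), (302,490) and (331,464). The gate is still down on the blue side.

```bash
python3 -c "
from rig import *
print(close_job())"
```

```text
the job is handed in; nothing more can be done
None
```

The job is done and handed in: the gate is down on the blue side, the stop was then pushed fully open, and all three balls are in the blue tray, with everything else near the feeder where it was in the last picture.

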